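Sweep the loose screw caps off the board into the bin

ROBOT

A 6-joint arm with a two-finger parallel gripper is mounted at the origin on the work surface. World frame = base frame: x ahead of the robot, y to its left, z up, the work surface at z = 0. Lengths are in mm, angles in degrees, forces in N, time in s.
With the tool pointing down it reaches from about 375 to 975 mm from the base axis. Payload 3.8 kg.
Tool frame: the origin (TCP) lies midway between the tips of the shut fingers; the grasp point (between the pads) lies 19 mm behind it; z points along the fingers, y is the line along which they close (so a half turn about z gives the same grasp; the last joint's range is limited). The gripper opens to 85 mm and grips with 20 to 120 N. Pads are 22 mm wide; open, the fingers measure 114 mm over their backs; the gripper's body (76 mm by 85 mm) begins 54 mm behind the grasp point. The pads swing forward as they close: fully open they stand 13 mm farther back than shut.
Start: joints at [62.515, 15.12, 91.902, -0, 72.978, -2.114], TCP at [289.215, 609.896, 231.28] pointing down, gripper open.
Joint ranges: [-150.88, 150.88], [-54.13, 125.18], [17.81, 147.31], [-75.09, 255.09], [0, 152.58], [-146.25, 146.25]. Speed limits (degrees/s): [147.25, 147.25, 180, 180, 180, 180].

INTERFACE

Orientations are given as [roll, pitch, yaw] about the fixed x, y, z axes, in that order (R = Rz(yaw) Ry(pitch) Rx(roll)).
In Python, from rig import env, read_camera gives the robot as it stands.
- The arm moves only by the tool move_arm, never from a script. Its arguments are lists of equal length, an entry for each row: "claw": the opening, from 0 (shut) to 1 (fully open); "delta_pos": the shift along the tool's x, y, z as a fraction of full scale, a list of three; "roll": the turn about the tool's z as a fraction of full scale. A call has 1 to 5 rows; each row shifts and turns the commanded pose from where the row before left it, along the tool's axes as they then stand; what a row does not reach is not made up. Full scale, the value 1, is 20 cm for a shift and 4 degrees for a turn. A row lasts 1/10 s, in which the tool goes at most 50 mm and 8.59 degrees, less where a joint would pass 70% of its speed; a pose out of reach is approached as far as the arm can. A call with a number of a shift or a turn outside -1 to 1 is refused whole. A call with a gripper value outside its range is refused whole. The fingers move at their own pace and stop on an object; "force" is the grip in N (left out, the last holds). Time passes only in rows, so rows that do not move let the fingers close. It gives the time, the measured TCP pose, the force, the opening and the grip force at its end, in the units of the state.
- env.get_state(): the state, without advancing time (a new reading comes with each control period).
- read_camera(name): name is "side" or "top" or "wrist"; returns a dict with "pixels" (420x560x3 uint8, red, green, blue), "camera_matrix" (3x3 intrinsics, pixels), "k1" (the pictures are not rectified: a ray, as slopes to the right and down, at radius r is drawn at 1 + k1 r^2 times it, then the intrinsics apply), "rvec" (rotation vector, rad) and "tvec" (3), from world to camera coordinates, as OpenCV has them. Camera axes: x right, y down, z forward; pixel columns grow to the right and rows downward; lengths in mm; the calibration is good to about 2 mm. A picture is of the moment at which its call begins. There is no depth.
- env.sign_off(): hands the job in; it is judged then, once.
The state is a dict: "t": time; "q": joint angles; "dq": joint speeds; "joint_torque": joint torques, N m; "ee_pos": TCP position; "tool_rot": TCP orientation; "contact_force": force on the tool from outside, world axes, zero at the start; "moment": the same for the moment, N m; "opening": finger opening in mm; "gripper_force": force on a finger pad.
Only numpy, scipy, OpenCV 4.12 (cv2) and the standard library are available. Lean on these libraries where they do the work, as an engineer would, in place of code of your own. Each camera call takes 0.05 s, during which the arm holds its last target. There are 200 camera calls.

TASK

Three loose white screw caps are left on the steel board of the packing bench: sweep them with the fingertips along the board and over its open end into the open grey bin, so that all three finish in the bin. Only push the caps, never pick up or lift them, and leave the small bottle and the jar that stand on the board, and the tape roll on the table, standing where they are.

Things in the scene. Friction and masses are not known exactly. Their poses are not given: they have to be found in the camera images.
- board: Fixed steel board, 260 x 260 mm, smooth flat top 55 mm above its origin (under its centre, at table height), z up, turned up to 17 degrees. Along the edges at x = +-130 mm runs a kerb 5 mm thick, 12 mm above the top; the ends at y = +-130 mm are open. The 8 mm top plate overhangs its foot by 25 mm at both open ends: what is pushed over an end drops onto what stands there.
- bin: Fixed open grey plastic bin at one open end of the board (+y or -y, differs each time), tucked 18 mm under the overhang and aligned with the board. 250 mm (x) by 120 mm (y), 42 mm high, walls and floor 4 mm; its rim is 13 mm below the board top. Origin: centre of its underside, 172 mm from the board origin along the board y axis.
- carton: Fixed closed flat cardboard carton, 230 mm by 120 mm, 42 mm high, at the other open end of the board, 172 mm from the board's origin. Not part of the work. Origin: centre of its underside.
- cap1_center (a point): One of three identical round white screw caps, 28 mm across and 18 mm high, 12 g, lying flat on the board at the start. The point is the centre of the cap, 9 mm above its underside.
- cap2_center (a point): One of three identical round white screw caps, 28 mm across and 18 mm high, 12 g, lying flat on the board at the start. The point is the centre of the cap, 9 mm above its underside.
- cap3_center (a point): One of three identical round white screw caps, 28 mm across and 18 mm high, 12 g, lying flat on the board at the start. The point is the centre of the cap, 9 mm above its underside.
- cap1: The screw cap of the same number (white, 28 mm across, 18 mm high); origin: centre of its underside.
- cap2: The screw cap of the same number (white, 28 mm across, 18 mm high); origin: centre of its underside.
- cap3: The screw cap of the same number (white, 28 mm across, 18 mm high); origin: centre of its underside.
- bottle: Loose small amber bottle with a white cap, 33 mm across, 65 mm high, standing on the board between the caps and the kerb at +x; must stay where it is. Origin: centre of its underside.
- jar: Loose low white jar, 44 mm across, 42 mm high, standing on the board between the caps and the kerb at +x; must stay where it is. Origin: centre of its underside.
- tape: Loose roll of clear tape lying flat on the table away from the board, 100 mm across, 48 mm high; must stay where it is. Origin: centre of its underside.

How it is judged (in metres and radians):
At the end, for the whole second after the job is handed in: The centre of each of the three caps is within the bin's walls and below its rim (42 mm above the table), the caps are at rest (under 0.03 m/s), and the bottle, jar and tape roll stand upright (within 0.2 rad) within 15 mm of where they started (x of cap1_center in the frame of bin between -0.123 and 0.123 m and y of cap1_center in the frame of bin between -0.058 and 0.058 m and z of each of cap1_center, cap2_center, cap3_center in the frame of bin below 0.042 m and linear speed of each of cap1, cap2, cap3 below 0.03 m/s and x of cap2_center in the frame of bin between -0.123 and 0.123 m and y of cap2_center in the frame of bin between -0.058 and 0.058 m and x of cap3_center in the frame of bin between -0.123 and 0.123 m and y of cap3_center in the frame of bin between -0.058 and 0.058 m and distance of each of bottle, jar, tape from where it was at the start of the episode below 0.015 m and angle between each of bottle, jar, tape's own z axis and vertical below 0.2 rad); the robot touches nothing.
It fails at once if a cap is lifted: its centre rises more than 10 mm above where it lay on the board (height (world z) of any of cap1_center, cap2_center, cap3_center above 0.074 m).
It fails at once if the bottle, jar or tape roll is moved more than 15 mm or tipped (distance of any of bottle, jar, tape from where it was at the start of the episode above 0.015 m or angle between any of bottle, jar, tape's own z axis and vertical above 0.2 rad).
It also fails if it takes over 54 s, if anything falls off the work surface, if the arm or the gripper's body presses on something with over 40 N, if the wrist force passes 120 N, or if a joint passes its speed limit or range.

## Working session

There is one attempt and no reset: what is moved stays moved. The work goes in short steps, Python scripts to look and compute and a tool call to move; the robot and the scene stay as the last step left them, time stands still between calls to the robot, and variables do not carry over. Pictures are saved under pics/ and viewed, at most 10 in all, crops included, and the job is handed in when it is done.

Besides the shell and the picture viewer there is one more tool, called after "Call:" as name(argument=value, ...) on one line, values as JSON. move_arm: Moves the arm, as the interface text tells. Shift numbers are shares of 20 cm and turn numbers shares of 4 degrees, none past 1 either way. Its arguments: {"type":"object","properties":{"claw":{"type":"array"},"delta_pos":{"type":"array"},"roll":{"type":"array"},"force":{"type":"number"}},"required":["claw","delta_pos","roll"]}

```bash
ls; mkdir -p pics; cat > h.py <<'E'
import numpy as np, cv2
from rig import env, read_camera
def cam(n):
    c=read_camera(n); c['K']=np.array(c['camera_matrix'],float); c['R']=cv2.Rodrigues(np.array(c['rvec'],float))[0]; c['t']=np.array(c['tvec'],float).ravel(); return c
def ray(c,uv):
    K=c['K']; d=np.array([(uv[0]-K[0,2])/K[0,0],(uv[1]-K[1,2])/K[1,1]]); s=d.copy()
    for _ in range(20): s=d/(1+c['k1']*(s@s))
    v=c['R'].T@np.array([s[0],s[1],1]); return -c['R'].T@c['t'], v/np.linalg.norm(v)
def onz(c,uv,z):
    o,v=ray(c,uv); return o+v*(z-o[2])/v[2]
def proj(c,p):
    q=c['R']@np.array(p,float)+c['t']; s=q[:2]/q[2]; s=s*(1+c['k1']*(s@s)); return c['K'][:2,:2]@s+c['K'][:2,2]
def tri(c1,u1,c2,u2):
    (o1,v1),(o2,v2)=ray(c1,u1),ray(c2,u2)
    a=np.linalg.lstsq(np.c_[v1,-v2],o2-o1,rcond=None)[0]
    p,q=o1+a[0]*v1,o2+a[1]*v2; return (p+q)/2,np.linalg.norm(p-q)
E
python3 - <<'E'
from h import *
for n in('top','side'):
    c=cam(n); cv2.imwrite(f'pics/{n}0.png',c['pixels'][:,:,::-1]); print(n,-c['R'].T@c['t'],c['k1'],c['K'][0,0])
s=env.get_state();print(s['t'],s['ee_pos'],s['tool_rot'],s['opening'])
E
```

```text
pics
top [ 437.50973281 -137.21907054 1108.46100889] 0.047345029295312833 446.6515674697768
side [373.48369124 571.51790912 763.89672976] 0.041642724508278134 400.73860671701726
0.1 [288.89370971 609.32589694 230.1000373 ] [-1.79884215e+02 -6.30266579e-03  1.54630909e+02] 85.6226816714138
```

View pics/top0.png

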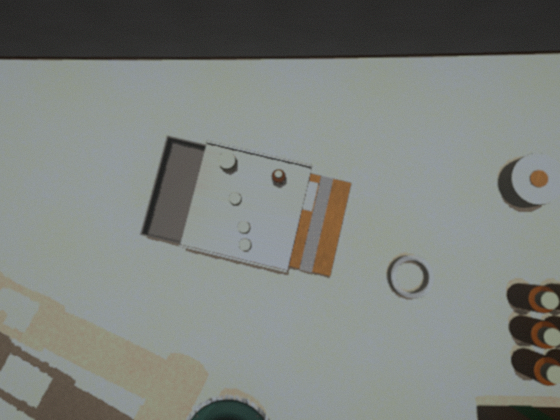

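View pics/side0.png

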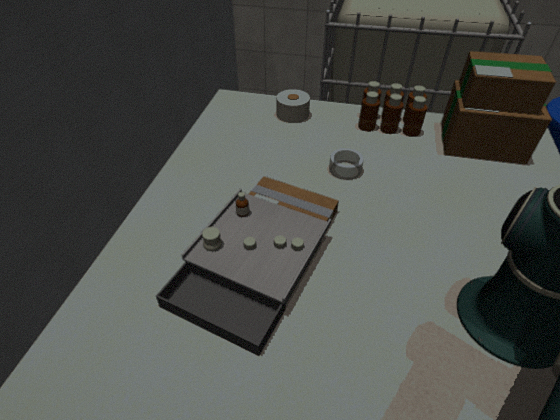

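The top view shows the bin at the left end, caps near (235,199), (244,227) and (245,245), the jar at (228,160) and the bottle at (279,176). The side view agrees: caps at (250,243), (280,242) and (297,244). Next I'll refine these positions on enlarged crops.

```bash
cat > cr.py <<'E'
from h import *
def crop(c,x0,y0,w,h,s):
    return cv2.resize(c['pixels'][y0:y0+h,x0:x0+w,::-1],None,fx=s,fy=s,interpolation=cv2.INTER_CUBIC)
if __name__=='__main__':
    T,S=cam('top'),cam('side')
    a=crop(T,140,130,216,150,3.7);b=crop(S,155,175,190,175,4)
    cl=cv2.createCLAHE(3,(4,4))
    cv2.imwrite('pics/t1.png',a);cv2.imwrite('pics/s1.png',b[:600])
    # corners guess
    for n,c,ps in(('T',T,[(206,143),(311,166),(290,273),(186,248)]),('S',S,[(185,264),(240,192),(338,205),(287,305)])):
        print(n,[onz(c,p,55).round(0)[:2].tolist() for p in ps])
    for t,s in zip([(235,199),(244,227),(245,245),(228,160)],[(250,243),(280,242),(297,244),(211,236)]):
        p,e=tri(T,t,S,s);print(p.round(),e.round(1),onz(T,t,73).round())
E
python3 cr.py
```

```text
T [[714.0, 53.0], [657.0, -200.0], [403.0, -149.0], [462.0, 96.0]]
S [[704.0, 66.0], [656.0, -198.0], [394.0, -208.0], [458.0, 117.0]]
[576. -20.  65.] 0.2 [575. -20.  73.]
[510. -41.  63.] 0.9 [510. -42.  73.]
[469. -44.  64.] 1.3 [468. -45.  73.]
[665.  -5.  83.] 1.5 [668.  -3.  73.]
```

View pics/t1.png

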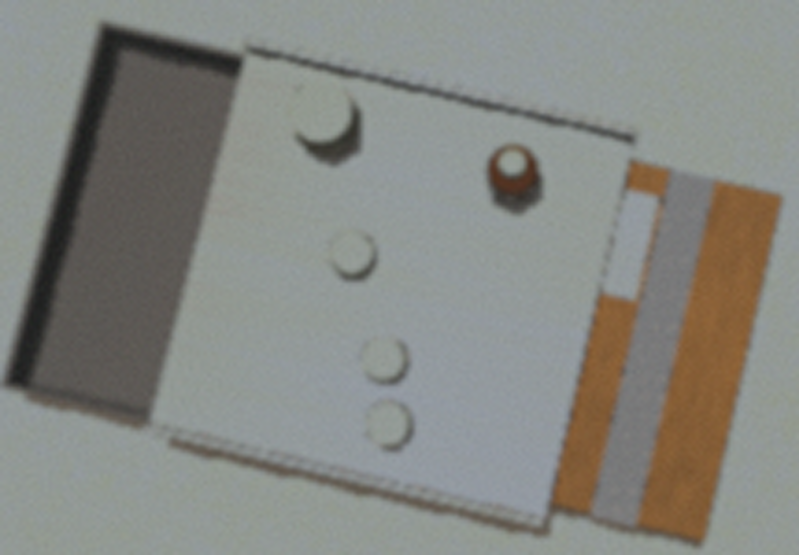

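View pics/s1.png

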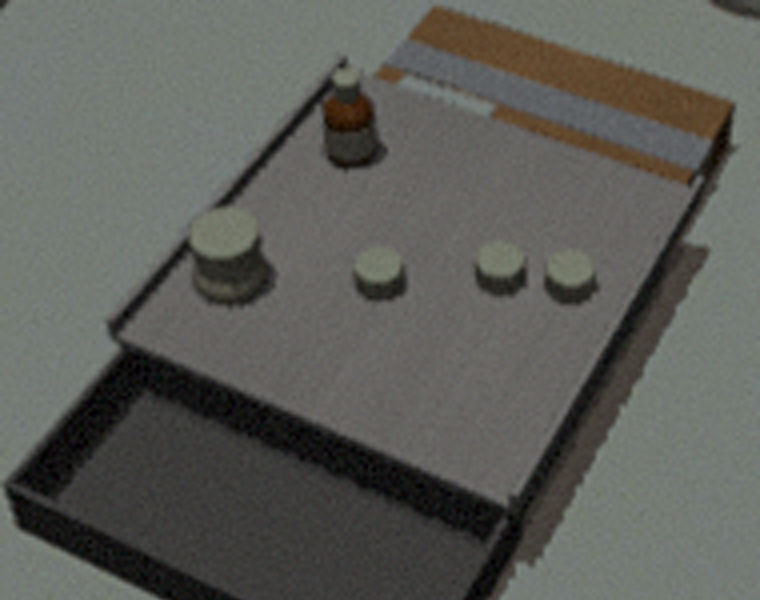

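The crops, in crop pixels: cap tops in the top view are (353,253), (386,357) and (390,422), and in the side view (380,266), (501,260) and (571,269). The jar top is at (323,114) top and (226,233) side. The bottle top is at (513,163) top and (347,74) side.

```bash
cat > m.py <<'E'
from h import *
T,S=cam('top'),cam('side')
f=lambda p:((p[0]+.5)/3.7-.5+140,(p[1]+.5)/3.7-.5+130)
g=lambda p:((p[0]+.5)/4-.5+155,(p[1]+.5)/4-.5+175)
n=['capA','capB','capC','jar','bottle']
P={}
for k,t,s in zip(n,[(353,253),(386,357),(390,422),(323,114),(513,163)],[(380,266),(501,260),(571,269),(226,233),(347,74)]):
    p,e=tri(T,f(t),S,g(s));P[k]=p;print(k,p.round(1),e.round(1))
C=np.array([onz(T,f(p),z)[:2] for p,z in[((248,47),67),((635,136),67),((548,530),67),((152,426),67)]]);print(C.round(1).tolist())
Cs=np.array([onz(S,g(p),z)[:2] for p,z in[((110,327),67),((343,62),67),((703,180),67),((513,500),67)]]);print(Cs.round(1).tolist())
for C in(C,Cs):
  print('ctr',C.mean(0).round(1),'sides',[np.linalg.norm(C[i]-C[i-1]).round() for i in range(4)])
  u=(C[0]-C[1]+C[3]-C[2]);u/=np.linalg.norm(u);print('ang to bin',np.degrees(np.arctan2(u[1],u[0])).round(2))
  w=np.array([u[1],-u[0]])  # perpendicular, toward bottle? 
  for k,p in P.items():
    d=p[:2]-C.mean(0);print(k,'along',(d@u).round(1),'lat',(d@w).round(1))
E
python3 m.py
```

```text
capA [577.6 -20.4  70.8] 1.0
capB [511.  -41.7  70.2] 1.9
capC [470.1 -44.5  70. ] 2.0
jar [662.5  -3.6  95. ] 0.1
bottle [ 625.5 -122.7  121.7] 0.6
[[712.7, 48.8], [653.3, -199.8], [403.8, -143.3], [469.2, 105.8]]
[[712.9, 55.6], [652.7, -192.8], [405.0, -137.8], [467.8, 114.2]]
ctr [559.7 -47.1] sides [np.float64(250.0), np.float64(256.0), np.float64(256.0), np.float64(257.0)]
ang to bin 75.93
capA along 30.3 lat 10.8
capB along -6.6 lat -48.5
capC along -19.2 lat -87.6
jar along 67.2 lat 89.1
bottle along -57.3 lat 82.1
ctr [559.6 -40.2] sides [np.float64(252.0), np.float64(256.0), np.float64(254.0), np.float64(260.0)]
ang to bin 76.19
capA along 23.6 lat 12.7
capB along -13.1 lat -46.8
capC along -25.5 lat -85.9
jar along 60.1 lat 91.1
bottle along -64.4 lat 83.6
```

Cap, jar and bottle tops measure 70, 95 and 122 mm high, close to the expected 73, 97 and 120. The board's sides come out at about 255, and the push direction towards the bin is 76°. I'll carry the tool over behind the cap nearest the near kerb, then turn it to yaw 76°.

Call:
move_arm(claw=[0.23, 0.23, 0.23, 0.23, 0.23], delta_pos=[[-0.15, -0.185, 0], [-0.15, -0.185, 0], [-0.15, -0.185, 0], [-0.15, -0.185, 0], [-0.15, -0.185, 0]], roll=[0, 0, 0, 0, 0])

```text
t: 0.8
ee_pos: [345.5, 376.7, 231.3]
tool_rot: [180.0, 0.0, 154.7]
contact_force: [1.6, 0.3, -0.8]
opening: 19.5
gripper_force: 0.0
```

Call:
move_arm(claw=[0.23, 0.23, 0.23, 0.23, 0.23], delta_pos=[[-0.15, -0.185, 0], [-0.15, -0.185, 0], [-0.15, -0.185, 0], [-0.15, -0.185, 0], [-0.15, -0.185, 0]], roll=[0, 0, 0, 0, 0])

```text
t: 1.3
ee_pos: [401.8, 145.3, 231.6]
tool_rot: [180.0, 0.1, 154.7]
contact_force: [1.8, -0.1, 0.1]
opening: 19.5
gripper_force: 0.0
```

Call:
move_arm(claw=[0.23, 0.23, 0.23, 0.23, 0.23], delta_pos=[[-0.15, -0.185, 0], [-0.15, -0.185, 0], [-0.15, -0.185, 0], [-0.15, -0.185, 0], [-0.15, -0.185, 0]], roll=[0, 0, 0, 0, 0])

```text
t: 1.8
ee_pos: [458.1, -86.4, 231.7]
tool_rot: [180.0, 0.1, 154.6]
contact_force: [1.5, 1.3, 0.7]
opening: 19.4
gripper_force: 0.0
```

Call:
move_arm(claw=[0.23, 0.23, 0.23, 0.23, 0.23], delta_pos=[[0, 0, 0], [0, 0, 0], [0, 0, 0], [0, 0, 0], [0, 0, 0]], roll=[0.98, 0.98, 0.98, 0.98, 0.98])

```text
t: 2.3
ee_pos: [458.0, -84.6, 231.3]
tool_rot: [180.0, 0.0, 134.8]
contact_force: [0.3, -0.8, 0.2]
opening: 19.4
gripper_force: 0.0
```

Call:
move_arm(claw=[0.23, 0.23, 0.23, 0.23, 0.23], delta_pos=[[0, 0, 0], [0, 0, 0], [0, 0, 0], [0, 0, 0], [0, 0, 0]], roll=[0.98, 0.98, 0.98, 0.98, 0.98])

```text
t: 2.8
ee_pos: [457.9, -84.4, 231.3]
tool_rot: [180.0, 0.0, 115.3]
contact_force: [0.1, 0.3, 0.1]
opening: 19.2
gripper_force: 0.0
```

Call:
move_arm(claw=[0.23, 0.23, 0.23, 0.23, 0.23], delta_pos=[[0, 0, 0], [0, 0, 0], [0, 0, 0], [0, 0, 0], [0, 0, 0]], roll=[0.98, 0.98, 0.98, 0.98, 0.98])

```text
t: 3.3
ee_pos: [458.0, -84.4, 231.4]
tool_rot: [180.0, 0.0, 95.7]
contact_force: [0.8, -0.3, -0.1]
opening: 19.6
gripper_force: 0.0
```

Call:
move_arm(claw=[0.23, 0.23, 0.23, 0.23, 0.23], delta_pos=[[0, 0, 0], [0, 0, 0], [0, 0, 0], [0, 0, 0], [0, 0, 0]], roll=[0.98, 0.98, 0.98, 0.98, 0.98])

```text
t: 3.8
ee_pos: [457.9, -84.4, 231.4]
tool_rot: [180.0, 0.0, 76.1]
contact_force: [0.6, -0.5, 0.7]
opening: 19.7
gripper_force: 0.0
```

```bash
python3 - <<'E'
from h import *
W=cam('wrist'); cv2.imwrite('pics/w1.png',W['pixels'][:,:,::-1])
for p in [(577.6,-20.4,73),(511,-41.7,73),(470.1,-44.5,73),(458,-84.4,60)]: print(proj(W,p).round(1))
E
```

```text
[395.2  85. ]
[326.2 127.1]
[282.9 141. ]
[280.6 182.1]
```

View pics/w1.png

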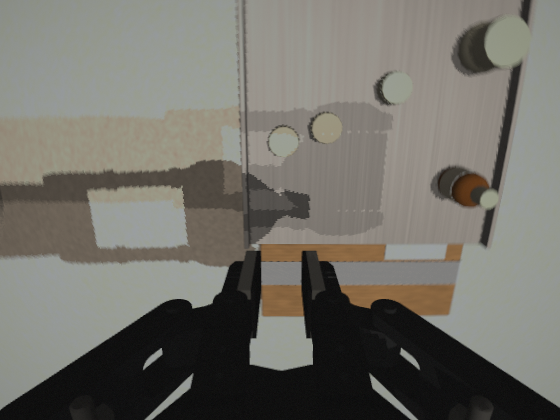

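The wrist view shows the caps at (397,87), (327,127) and (284,141), within 2 px of the projected points. The near kerb's inner edge runs at column 247, about 33 mm from cap C. Clear to descend behind C.

Call:
move_arm(claw=[0.23, 0.23, 0.23, 0.23, 0.23], delta_pos=[[0, 0.01, 0.2], [0, 0, 0.2], [0, 0, 0.2], [0, 0, 0.15], [0, 0, 0.1]], roll=[0, 0, 0, 0, 0])

```text
t: 4.35
ee_pos: [458.1, -84.4, 58.7]
tool_rot: [-179.8, 0.0, 76.3]
contact_force: [0.5, 0.6, 0.1]
opening: 20.2
gripper_force: 0.0
```

Call:
move_arm(claw=[0.23, 0.23, 0.23, 0.23, 0.23], delta_pos=[[0.05, 0, 0], [0.075, 0, 0], [0.075, 0, 0], [0.075, 0, 0], [0.075, 0, 0]], roll=[0, 0, 0, 0, 0])

```text
t: 4.85
ee_pos: [478.2, -15.8, 63.1]
tool_rot: [179.8, -0.0, 76.3]
contact_force: [-1.1, 0.2, -0.6]
opening: 19.6
gripper_force: 0.0
```

```bash
python3 - <<'E'
from h import *
T,W=cam('top'),cam('wrist')
a=cv2.resize(T['pixels'][130:280,140:356,::-1],(560,389)); b=cv2.resize(W['pixels'][:,:,::-1],(240,180))
o=np.zeros((570,560,3),np.uint8);o[:389]=a;o[389:569,:240]=b
cv2.imwrite('pics/p1.png',o)
E
```

```text
(no output)
```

View pics/p1.png

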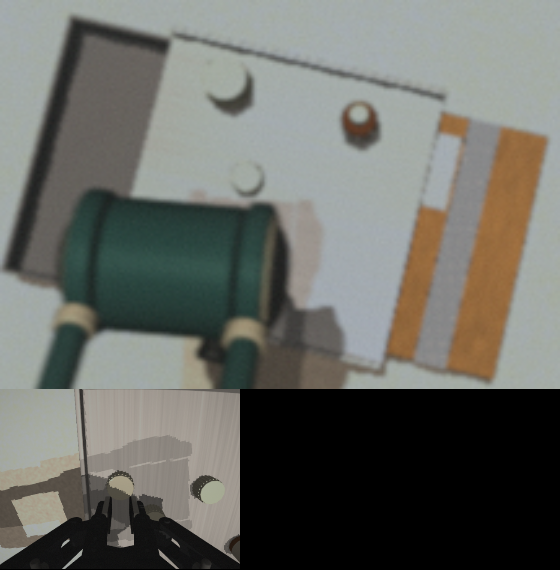

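The wrist inset shows cap C centred against both fingertips at (119,485), with cap B undisturbed beside them. I'll continue over the end.

Call:
move_arm(claw=[0.23, 0.23, 0.23, 0.23, 0.23], delta_pos=[[0.075, 0, 0], [0.075, 0, 0], [0.075, 0, 0], [0.075, 0, 0], [0.075, 0, 0]], roll=[0, 0, 0, 0, 0])

```text
t: 5.45
ee_pos: [495.2, 56.7, 62.1]
tool_rot: [179.9, -0.0, 76.2]
contact_force: [-0.4, 0.1, 0.9]
opening: 20.0
gripper_force: 0.1
```

Call:
move_arm(claw=[0.23, 0.23, 0.23, 0.23, 0.23], delta_pos=[[0.075, 0, 0], [0.075, 0, 0], [0.075, 0, 0], [0.075, 0, 0], [0.05, 0, 0]], roll=[0, 0, 0, 0, 0])

```text
t: 5.95
ee_pos: [511.5, 125.4, 61.3]
tool_rot: [180.0, -0.0, 76.3]
contact_force: [-0.7, -0.4, -0.3]
opening: 19.5
gripper_force: 0.0
```

Call:
move_arm(claw=[0.23, 0.23, 0.23, 0.23, 0.23], delta_pos=[[0, 0, 0], [0, 0, -0.2], [0, 0, -0.2], [0, 0, -0.2], [0, 0, -0.2]], roll=[0, 0, 0, 0, 0])

```text
t: 6.45
ee_pos: [510.6, 123.4, 222.5]
tool_rot: [-180.0, 0.0, 76.2]
contact_force: [1.4, -0.4, 0.0]
opening: 19.6
gripper_force: 0.0
```

```bash
python3 - <<'E'
from h import *
S,W=cam('side'),cam('wrist')
a=cv2.resize(S['pixels'][165:360,145:355,::-1],(420,390)); b=cv2.resize(W['pixels'][:,:,::-1],(380,285))
o=np.zeros((390,800,3),np.uint8);o[:,:420]=a;o[:285,420:]=b
cv2.imwrite('pics/p2.png',o)
E
```

```text
(no output)
```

View pics/p2.png

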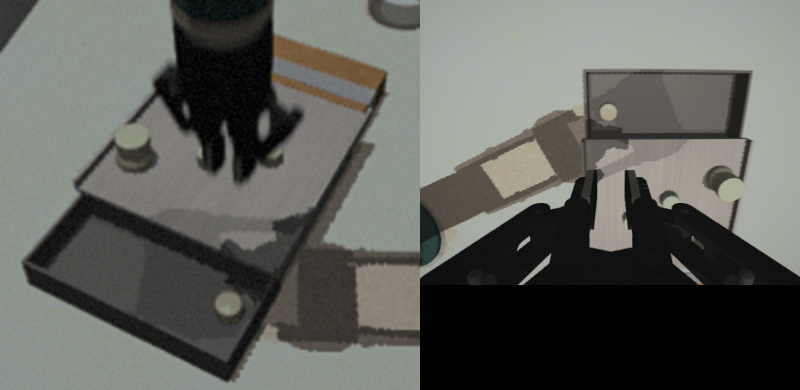

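Cap C rests in the bin, at (228,305) in the side crop, and B is where it was. Next is cap B.

Call:
move_arm(claw=[0.23, 0.23, 0.23, 0.23, 0.23], delta_pos=[[-0.2, 0.04, 0], [-0.2, 0.04, 0], [-0.2, 0.04, 0], [-0.2, 0.04, 0], [-0.2, 0.04, 0]], roll=[0, 0, 0, 0, 0])

```text
t: 7.05
ee_pos: [501.4, -81.6, 220.5]
tool_rot: [-179.9, 0.0, 76.2]
contact_force: [0.3, -0.1, -0.6]
opening: 19.6
gripper_force: 0.0
```

Call:
move_arm(claw=[0.23, 0.23, 0.23, 0.23, 0.23], delta_pos=[[0, 0, 0], [0, 0, 0.2], [0, 0, 0.2], [0, 0, 0.2], [0, 0, 0.1]], roll=[0, 0, 0, 0, 0])

```text
t: 7.55
ee_pos: [498.9, -78.7, 76.9]
tool_rot: [-179.6, 0.0, 76.2]
contact_force: [-0.7, -0.7, 0.6]
opening: 19.6
gripper_force: 0.0
```

Call:
move_arm(claw=[0.23, 0.23, 0.23, 0.23, 0.23], delta_pos=[[-0.01, 0.01, 0.05], [0, 0, 0.05], [0, 0, 0], [0.05, 0, 0], [0.075, 0, 0]], roll=[0, 0, 0, 0, 0])

```text
t: 8.05
ee_pos: [511.2, -57.7, 62.7]
tool_rot: [179.8, -0.0, 76.1]
contact_force: [-0.2, 0.3, -0.4]
opening: 19.5
gripper_force: 0.0
```

Call:
move_arm(claw=[0.23, 0.23, 0.23, 0.23, 0.23], delta_pos=[[0.075, 0, 0], [0.075, 0, 0], [0.075, 0, 0], [0.075, 0, 0], [0.075, 0, 0]], roll=[0, 0, 0, 0, 0])

```text
t: 8.55
ee_pos: [527.9, 16.5, 61.3]
tool_rot: [180.0, -0.0, 76.3]
contact_force: [-0.6, -0.6, 0.6]
opening: 19.4
gripper_force: 0.1
```

Call:
move_arm(claw=[0.23, 0.23, 0.23, 0.23, 0.23], delta_pos=[[0.075, 0, 0], [0.075, 0, 0], [0.075, 0, 0], [0.075, 0, 0], [0.075, 0, 0]], roll=[0, 0, 0, 0, 0])

```text
t: 9.05
ee_pos: [545.8, 89.0, 61.2]
tool_rot: [-180.0, 0.0, 76.2]
contact_force: [-0.5, 0.1, -0.6]
opening: 19.7
gripper_force: 0.0
```

Call:
move_arm(claw=[0.23, 0.23, 0.23, 0.23, 0.23], delta_pos=[[0.075, 0, 0], [0.075, 0, 0], [0.05, 0, 0], [0, 0, 0], [0, 0, -0.1]], roll=[0, 0, 0, 0, 0])

```text
t: 9.55
ee_pos: [552.2, 126.2, 78.4]
tool_rot: [-179.7, 0.2, 76.3]
contact_force: [0.0, 0.6, 0.9]
opening: 19.6
gripper_force: 0.0
```

Call:
move_arm(claw=[0.23, 0.23, 0.23, 0.23, 0.23], delta_pos=[[0, 0, -0.2], [0, 0, -0.2], [0, 0, -0.2], [0, 0, -0.1], [0, 0, 0]], roll=[0, 0, 0, 0, 0])

```text
t: 10.05
ee_pos: [557.7, 126.5, 226.1]
tool_rot: [179.6, -0.2, 76.2]
contact_force: [0.1, 0.0, -0.3]
opening: 19.8
gripper_force: 0.0
```

```bash
python3 - <<'E'
from h import *
S,W=cam('side'),cam('wrist')
a=cv2.resize(S['pixels'][165:360,145:355,::-1],(420,390)); b=cv2.resize(W['pixels'][:,:,::-1],(380,285))
o=np.zeros((390,800,3),np.uint8);o[:,:420]=a;o[:285,420:]=b
cv2.imwrite('pics/p3.png',o)
E
```

```text
(no output)
```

View pics/p3.png

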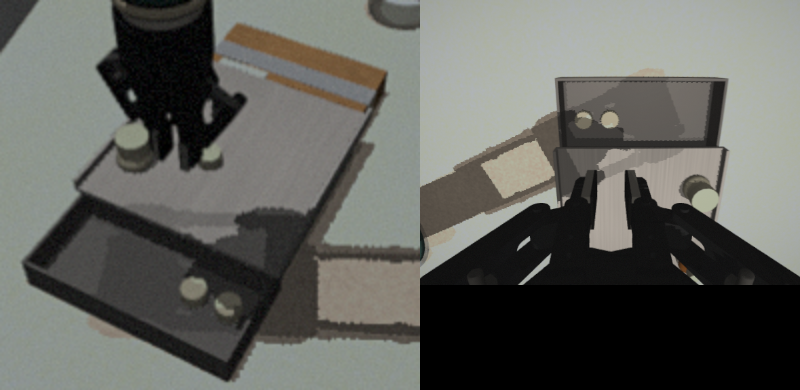

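Both caps are in the bin, at (194,290) and (228,305) in the side crop. A still lies beside the jar, so it goes last.

Call:
move_arm(claw=[0.23, 0.23, 0.23, 0.23, 0.23], delta_pos=[[-0.18, 0.05, 0], [-0.18, 0.05, 0], [-0.18, 0.05, 0], [-0.18, 0.06, 0], [-0.165, 0.06, 0]], roll=[0, 0, 0, 0, 0])

```text
t: 10.65
ee_pos: [563.4, -59.7, 218.2]
tool_rot: [-179.7, 0.0, 76.2]
contact_force: [0.6, 0.8, 0.4]
opening: 19.7
gripper_force: 0.0
```

Call:
move_arm(claw=[0.23, 0.23, 0.23, 0.23, 0.23], delta_pos=[[0, 0, 0], [0, 0, 0], [0, 0, 0.2], [0, 0, 0.2], [0, 0, 0.2]], roll=[0, 0, 0, 0, 0])

```text
t: 11.15
ee_pos: [564.6, -56.7, 99.3]
tool_rot: [-180.0, -0.0, 76.3]
contact_force: [0.3, -0.4, -0.4]
opening: 19.9
gripper_force: 0.0
```

Call:
move_arm(claw=[0.23, 0.23, 0.23, 0.23, 0.23], delta_pos=[[-0.02, 0.015, 0], [0, 0, 0.1], [0, 0, 0.1], [0, 0, 0], [0.05, 0, 0]], roll=[0, 0, 0, 0, 0])

```text
t: 11.65
ee_pos: [570.1, -53.1, 62.3]
tool_rot: [180.0, 0.0, 76.2]
contact_force: [0.5, -1.0, -0.2]
opening: 19.4
gripper_force: 0.0
```

Call:
move_arm(claw=[0.23, 0.23, 0.23, 0.23, 0.23], delta_pos=[[0.075, 0, 0], [0.075, 0, 0], [0.075, -0.005, 0], [0.075, -0.005, 0], [0.075, -0.005, 0]], roll=[0, 0, 0, 0, 0])

```text
t: 12.15
ee_pos: [584.9, 22.2, 61.6]
tool_rot: [180.0, -0.0, 76.3]
contact_force: [0.0, -0.4, 0.9]
opening: 19.5
gripper_force: 0.1
```

Call:
move_arm(claw=[0.23, 0.23, 0.23, 0.23, 0.23], delta_pos=[[0.075, -0.005, 0], [0.075, -0.005, 0], [0.075, 0, 0], [0.075, 0, 0], [0.075, 0, 0]], roll=[0, 0, 0, 0, 0])

```text
t: 12.65
ee_pos: [600.8, 95.0, 61.2]
tool_rot: [-180.0, 0.0, 76.2]
contact_force: [-0.8, -0.3, -0.8]
opening: 20.1
gripper_force: 0.0
```

Call:
move_arm(claw=[0.23, 0.23, 0.23, 0.23, 0.23], delta_pos=[[0.075, 0, 0], [0.025, 0, 0], [0, 0, 0], [0, 0, -0.1], [0, 0, -0.2]], roll=[0, 0, 0, 0, 0])

```text
t: 13.15
ee_pos: [601.6, 112.1, 117.5]
tool_rot: [-179.5, 0.2, 76.2]
contact_force: [0.3, -1.2, -1.5]
opening: 19.7
gripper_force: 0.0
```

Call:
move_arm(claw=[0.23, 0.23, 0.23, 0.23, 0.23], delta_pos=[[0, 0, -0.2], [0, 0, -0.2], [0, 0, -0.1], [0, 0, 0], [0, 0, 0]], roll=[0, 0, 0, 0, 0])

```text
t: 13.65
ee_pos: [605.1, 112.7, 221.2]
tool_rot: [180.0, 0.0, 76.2]
contact_force: [-0.4, -0.1, -1.1]
opening: 19.9
gripper_force: 0.0
```

```bash
python3 - <<'E'
from h import *
S,W=cam('side'),cam('wrist')
a=cv2.resize(S['pixels'][165:360,145:355,::-1],(420,390)); b=cv2.resize(W['pixels'][:,:,::-1],(380,285))
o=np.zeros((390,800,3),np.uint8);o[:,:420]=a;o[:285,420:]=b
cv2.imwrite('pics/p4.png',o)
E
```

```text
(no output)
```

View pics/p4.png

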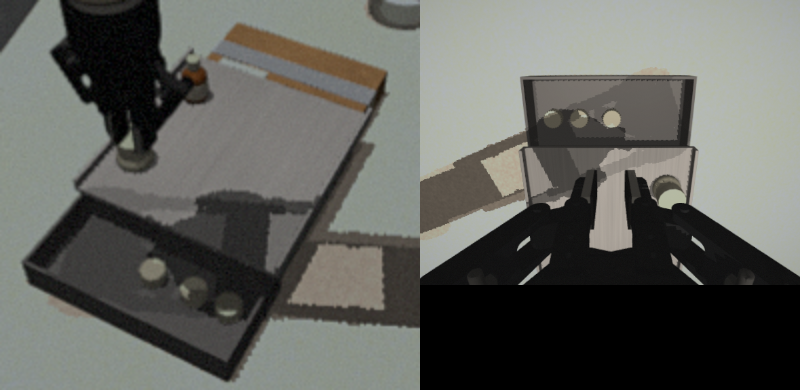

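All three caps lie in the bin, at (152,270), (194,291) and (228,305) in the side crop. The jar and bottle stand where they were, and the gripper is clear.

```bash
python3 -c "
from rig import env
print(env.sign_off())"
```

```text
the job is handed in; nothing more can be done
None
```

All three caps are in the bin, pushed there without lifting; the bottle and jar look undisturbed, the tape roll was never approached, and the job is handed in (no verdict was returned).

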